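# Fit the long-stroke cam on the shaker drive

## Robot

A 7-joint arm with a two-finger parallel gripper is mounted at the origin on a cart in front of the work surface, level with it; the furniture and walls round the work are solid. World frame = base frame: x ahead of the robot, y to its left, z up, the work surface at z = 0. Lengths are in m, angles in rad, forces in N, time in s.
With the tool pointing down it reaches from about 0.35 to 0.9 m from the base axis. Payload 8.1 kg.
Tool frame: the origin (TCP) lies between the finger pads; the fingertips stand 8 mm ahead of it and the grasp point (between the pads) lies 11 mm behind it (arm.tcp_to_tips is the distance from the TCP to the fingertips, in m); z points along the fingers, x is the direction in which the jaws open and shut, and the axes are right-handed (so a half turn about z gives the same grasp; the last joint's range is limited). The gripper opens to 92 mm and grips with 3 to 60 N. Pads are 19 mm wide; open, the fingers measure 130 mm over their backs; the gripper's body (75 mm by 190 mm) begins 47 mm behind the grasp point.
Start: joints at [-0.103, 0.434, 0.025, 1.573, -0.012, 1.134, -0.075], TCP at [0.625, -0, 0.235] pointing down, gripper open.
Joint ranges: [-2.62, 2.62], [-0.44, 2.09], [-1.27, 1.32], [0.08, 2.57], [-1.32, 4.46], [0.12, 2], [-2.74, 2.74]. Speed limits (rad/s): [2.22, 2.22, 3.01, 3.01, 3.14, 3.14, 3.14].

## Interface

Orientations are given as a rotation vector (axis times angle).
In Python, from cell import arm, eyes gives the robot as it stands.
- The arm moves only by the tool play_rows, never from a script. Its argument "rows" is a list of rows, each a list of 3 entries, a list of its own where there are three numbers: the shift along the tool's x, y, z each as a share of 50 cm, from -1 to 1, then the turn, a rotation vector about the tool's x, y, z each as a share of 60 degrees, from -1 to 1, then the opening, from -1 (shut) to 1 (fully open), so that 0 is half open. In form: [[[dx, dy, dz], [ax, ay, az], grip], ...]. A call has 1 to 10 rows; each row is the pose to reach, as a shift and turn from the pose commanded when the call began, along the tool's axes at that moment; what a row does not reach only later rows make up. A row lasts 1/10 s, in which the tool goes at most 50 mm and 8.59 degrees, less where a joint would pass 70% of its speed; a pose out of reach is approached as far as the arm can. A call with a number of a shift or a turn outside -1 to 1 is refused whole. A call with a gripper value outside its range is refused whole. The fingers move at their own pace and stop on an object; "newtons" is the grip in N (left out, the last holds). Time passes only in rows, so rows that repeat a pose let the fingers close. It gives the time, the measured TCP pose, the force and the opening at its end, in the units of the state.
- arm.observe(): the state, without advancing time (a new reading comes with each control period).
- eyes.get_image(name): name is "scene" or "side" or "wrist"; returns (picture, depth): 480x640x3 uint8, red, green, blue; 480x640 float32, m along the optical axis (not along the pixel's ray), 0 where there is no reading.
- eyes.get_calibration(name): a dict with "intrinsics" (3x3 intrinsics, pixels), "k1" (the pictures are not rectified: a ray, as slopes to the right and down, at radius r is drawn at 1 + k1 r^2 times it, then the intrinsics apply), "R" (3x3) and "t" (3): a world point X has camera coordinates R X + t. Camera axes: x right, y down, z forward; pixel columns grow to the right and rows downward; lengths in m; the calibration is good to about 2 mm. A picture is of the moment at which its call begins: read the wrist's pose just before it. get_calibration takes no time and is no camera call; for the wrist camera it gives the pose at the moment of the call.
- arm.sign_off(): hands the job in, once; it reports no verdict.
The state is a dict: "clock": time; "joints": joint angles; "dq": joint speeds; "joint_efforts": joint torques, N m; "position": TCP position; "ee_rot": TCP orientation; "force": force on the tool from outside, world axes, zero at the start; "ft_torque": the same for the moment, N m; "width": opening from 0.0 (shut) to 1.0 (fully open).
Only numpy, scipy, OpenCV 4.12 (cv2) and the standard library are available. Lean on these libraries where they do the work, as an engineer would, in place of code of your own. Each camera call takes 0.05 s, during which the arm holds its last target.

## Task

Fit the orange cam onto the upright flatted shaft of the grey shaker drive: turn it so that its D-shaped bore matches the flat of the shaft (the white line on its lobe lies over the white line on the drive's dark flange), and let go with it fully home, flat on the flange. Leave the blue cam where it is.

Things in the scene. Friction and masses are not known exactly. Their poses are not given: they have to be found in the camera images.
- orange_cam: Orange cam, loose, flat on the table: pear-shaped plate 8 mm thick, 72 mm wide, lobe to 62 mm from the bore (white line on it); square hub 40x40 mm up to 42 mm above the underside: grip its y faces from above, over the plate. D bore right through: radius 15.3 mm, flat 6.3 mm from centre on the lobe's side. 0.12 kg. Origin on the bore's axis at the underside; x along the lobe, z up.
- spindle: Fixed D shaft on the grey drive (130x130x45 mm). Dark flange 88 mm wide, top 50 mm above the table; shaft 36 mm tall, radius 14 mm, flat 5 mm off axis for 8 mm, then tapering to radius 6 mm. Origin on the axis at the flange's top face; x to the flat's side (white line on flange), z up. A cam fully home has the same origin and axes, with 2 mm, 12 degree play; misturned, it stays 5 to 17 mm high.
- blue_cam: Blue cam, loose, flat on the table: like the orange one but with a shorter lobe (46 mm from the bore's centre). Not wanted, to be left alone. Origin and axes as for the orange cam.

How it is judged:
By the outcome, as a careful person would: the job done as asked, in the order asked, and still so for the second after the job is handed in, with the robot touching nothing.
It also fails if it takes over 42 s, if anything falls off the work surface, if the arm or the gripper's body presses on something with over 40 N, if the wrist force passes 120 N, or if a joint passes its speed limit or range.

## Working session

There is one attempt and no reset: what is moved stays moved. The work goes in short steps, Python scripts to look and compute and a tool call to move; the robot and the scene stay as the last step left them, time stands still between calls to the robot, and variables do not carry over. Pictures are saved under pics/ and viewed, and the job is handed in when it is done.

Besides the shell and the picture viewer there is one more tool, called as a command line: name --argument value ..., lists and objects as JSON in quotes. play_rows: Moves the arm, as the interface text tells. Its arguments: {"type":"object","properties":{"rows":{"type":"array","items":{"type":"array"}},"newtons":{"type":"number"}},"required":["rows"]}

```bash
ls; mkdir -p pics; python3 - <<'E'
from cell import arm, eyes
import cv2,numpy as np
print(arm.observe())
for n in ["scene","side","wrist"]:
    c=eyes.get_calibration(n); 
    im,d=eyes.get_image(n)
    np.savez(f"{n}0.npz",im=im,d=d,**{k:np.array(v) for k,v in c.items()})
    cv2.imwrite(f"pics/{n}0.png",im[:,:,::-1]); print(n,c)
E
```

```text
pics
{'clock': 0.0, 'joints': array([-0.1026131 ,  0.43523221,  0.02495861,  1.57411364, -0.01160569,
        1.1339947 , -0.07511337]), 'dq': array([-7.15194196e-05,  1.00084716e-04, -9.06848286e-04, -5.14990703e-04,
        8.92968777e-04, -1.49899370e-03, -1.01877363e-03]), 'joint_efforts': array([ 3.89017032e-04, -6.67853522e+01,  9.84863900e-01, -3.14464223e+01,
       -6.05165795e-02,  4.27553023e-02,  1.12382318e-04]), 'position': array([ 6.24490984e-01, -3.87390505e-05,  2.33932668e-01]), 'ee_rot': array([ 3.14145738e+00, -9.36754293e-05, -2.50891087e-03]), 'force': array([-0.42824624,  0.14195621, -0.09756332]), 'ft_torque': array([-0.01807911, -0.03160699, -0.03350082]), 'width': 1.0000547045446555}
scene {'intrinsics': array([[495.60689091,   0.        , 322.53085333],
       [  0.        , 495.60689091, 248.0846263 ],
       [  0.        ,   0.        ,   1.        ]]), 'k1': -0.07203971432872663, 'R': array([[ 0.61170631, -0.79104401,  0.00804698],
       [-0.33918718, -0.27145251, -0.90070283],
       [ 0.71467996,  0.54823618, -0.4343612 ]]), 't': array([-0.44434485,  
[... 175 characters left out ...]
        ,   1.        ]]), 'k1': -0.19050224763553994, 'R': array([[-0.93567676, -0.35276689,  0.00803325],
       [-0.20291129,  0.51929627, -0.83015564],
       [ 0.28867978, -0.77838738, -0.55747384]]), 't': array([0.38463961, 0.25574479, 0.5967331 ])}
wrist {'intrinsics': array([[382.86388078,   0.        , 321.04290785],
       [  0.        , 382.86388078, 236.33831591],
       [  0.        ,   0.        ,   1.        ]]), 'k1': -0.001936550701167167, 'R': array([[ 9.99999448e-01, -7.73505937e-04, -7.10579958e-04],
       [-5.66112264e-04, -9.66760560e-01,  2.55682811e-01],
       [-8.84732850e-04, -2.55682267e-01, -9.66760464e-01]]), 't': array([-0.62512118, -0.03084079,  0.39070112])}
```

View pics/scene0.png

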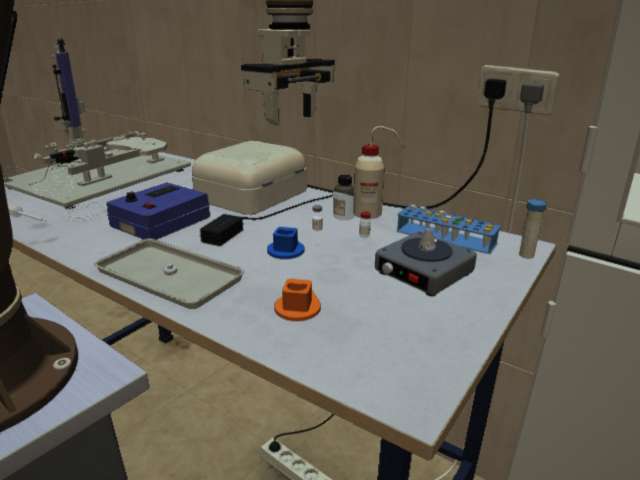

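View pics/side0.png

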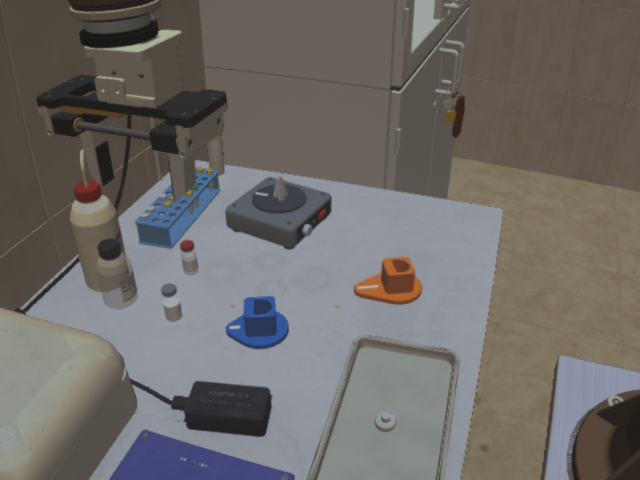

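View pics/wrist0.png

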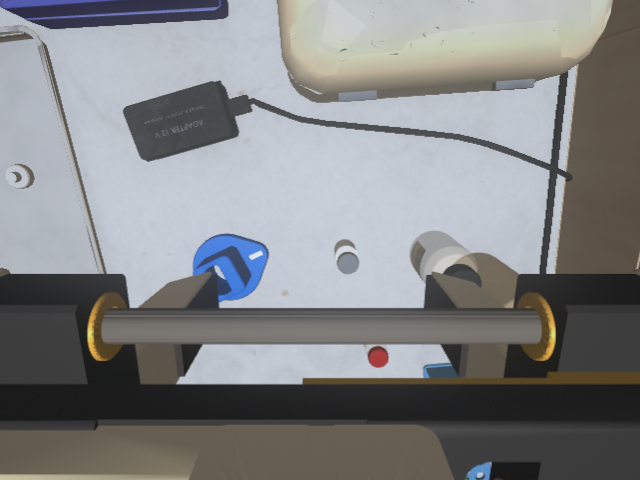

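The scene view shows the orange cam at about (297,300) and the drive's shaft at (427,240). In the side view they are at (395,280) and (280,195), with the orange lobe's line near (368,288) and the flange's line near (262,194). Next I'll zoom in and measure.

```bash
cat > h.py <<'E'
import numpy as np,cv2
def load(n):
    z=np.load(n); return {k:z[k] for k in z.files}
def ray(c,uv):
    uv=np.atleast_2d(uv).astype(float);K=c['intrinsics']
    D=np.array([float(c['k1']),0,0,0,0])
    s=cv2.undistortPoints(uv.reshape(-1,1,2),K,D).reshape(-1,2)
    d=np.c_[s,np.ones(len(s))]@c['R']; o=-c['R'].T@c['t']; return o,d
def onplane(c,uv,z):
    o,d=ray(c,uv); return o+d*((z-o[2])/d[:,2])[:,None]
def proj(c,X):
    X=np.atleast_2d(X).astype(float)
    r,_=cv2.Rodrigues(c['R']); return cv2.projectPoints(X,r,c['t'],c['intrinsics'],np.array([float(c['k1']),0,0,0,0]))[0].reshape(-1,2)
E
python3 - <<'E'
from h import *
for n,a,b in [("scene",(270,270),(370,220)),("side",(350,250),(225,170))]:
    c=load(n+"0.npz"); im=c['im']
    o=[]
    for (x,y),(w,h) in [(a,(80,60)),(b,(110,80))]:
        o.append(cv2.resize(im[y:y+h,x:x+w,::-1],(400,300),interpolation=cv2.INTER_NEAREST))
    cv2.imwrite(f"pics/{n}_crop.png",np.hstack(o))
E
```

```text
(no output)
```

View pics/scene_crop.png

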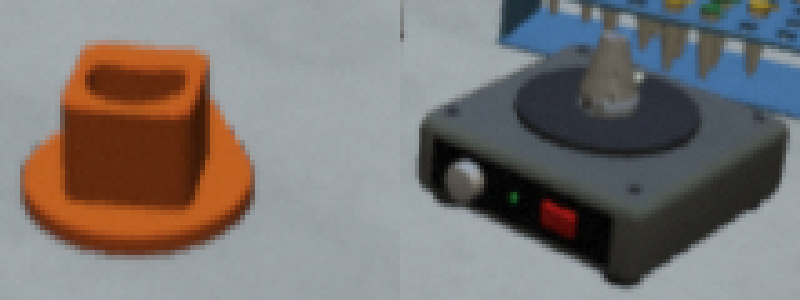

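View pics/side_crop.png

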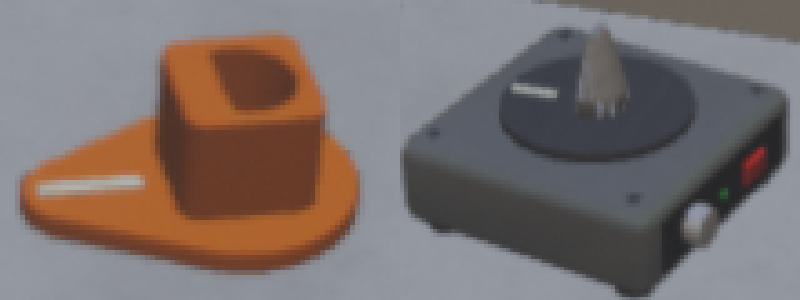

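```bash
python3 - <<'E'
from h import *
def pr(c,cr,off,s,z): return onplane(c,np.array(cr)/s-0.5+off,z)
S=load("scene0.npz"); D=load("side0.npz")
for nm,c,cr,off in [("side",D,[(163,44),(305,33),(327,114),(181,130)],(350,250)),("scene",S,[(83,42),(212,54),(207,117),(63,109)],(270,270))]:
    P=pr(c,cr,off,5,.042); print(nm,'hub',P[:,:2].round(4).tolist(),'mean',P.mean(0).round(4), [np.linalg.norm(P[i]-P[i-1]).round(4) for i in range(4)],
     'ang',[np.degrees(np.arctan2(*(P[i]-P[i-1])[[1,0]])).round(1) for i in range(4)])
def white(c,x,y,w,h,z,thr):
    im=c['im'][y:y+h,x:x+w].astype(int); m=(im.min(2)>thr).astype(np.uint8)
    n,l,st,ce=cv2.connectedComponentsWithStats(m)
    for i in range(1,n):
        if st[i,4]<6: continue
        v,u=np.nonzero(l==i); P=onplane(c,np.c_[u+x,v+y],z)[:,:2]
        vx,vy,x0,y0=cv2.fitLine(P.astype(np.float32),cv2.DIST_L2,0,.01,.01).ravel()
        print('white',st[i],P.mean(0).round(4),'ang',np.degrees(np.arctan2(vy,vx)).round(1),np.ptp(P@[vx,vy]).round(4))
print('orange line');white(D,352,280,30,12,.008,150)
print('flange line');white(D,245,190,14,8,.05,110)
# flange dark ellipse
for nm,c,(x,y,w,h) in [("side",D,(245,172,65,45)),("scene",S,(395,228,65,40))]:
    im=c['im'][y:y+h,x:x+w].astype(int)
    g=im.sum(2)/3; print(nm,g[h//2].astype(int).tolist())
    m=((g<57)).astype(np.uint8)
    k,_=cv2.findContours(m,cv2.RETR_EXTERNAL,cv2.CHAIN_APPROX_NONE); k=max(k,key=cv2.contourArea)
    hull=cv2.convexHull(k)
    print(cv2.boundingRect(k),cv2.contourArea(hull))
    P=onplane(c,hull.reshape(-1,2)+[x,y],.05)[:,:2]
    e=cv2.minEnclosingCircle((P*1000).astype(np.float32)); print('enc',e, 'ell',cv2.fitEllipse((P*1000).astype(np.float32)))
    vis=c['im'][y:y+h,x:x+w,::-1].copy(); cv2.drawContours(vis,[hull],-1,(0,255,0),1)
    cv2.imwrite(f"pics/fl_{nm}.png",cv2.resize(vis,None,fx=8,fy=8,interpolation=0))
E
```

```text
side hub [[0.4094, -0.2209], [0.3732, -0.2407], [0.3581, -0.2054], [0.3935, -0.184]] mean [ 0.3835 -0.2128  0.042 ] [np.float64(0.0402), np.float64(0.0413), np.float64(0.0384), np.float64(0.0414)] ang [np.float64(-66.7), np.float64(-151.3), np.float64(113.2), np.float64(31.1)]
scene hub [[0.388, -0.1898], [0.4071, -0.2258], [0.3769, -0.2482], [0.3539, -0.2121]] mean [ 0.3815 -0.219   0.042 ] [np.float64(0.0407), np.float64(0.0407), np.float64(0.0376), np.float64(0.0428)] ang [np.float64(33.2), np.float64(-62.1), np.float64(-143.4), np.float64(122.4)]
orange line
white [ 6  5 20  4 32] [ 0.4207 -0.1946] ang 29.6 0.0275
flange line
white [ 0  0  5  4 11] [ 0.6679 -0.3126] ang -87.3 0.0113
white [11  2  3  3  8] [ 0.6483 -0.3131] ang -54.6 0.0074
side [98, 94, 93, 94, 93, 94, 94, 91, 76, 69, 88, 110, 121, 126, 139, 142, 142, 145, 155, 149, 154, 145, 131, 86, 67, 66, 65, 69, 85, 115, 105, 100, 108, 102, 101, 101, 99, 98, 96, 93, 88, 82, 86, 69, 66, 67, 66, 66, 66, 66, 67, 67, 67, 66, 67, 67, 67, 66, 66, 68, 78, 92, 94, 94, 93]
(9, 31, 50, 10) 309.0
enc ((601.593017578125, -294.4404296875), 38.7718391418457) ell ((605.375, -303.160400390625), (71.9769515991211, 80.46793365478516), 113.78260803222656)
scene [91, 91, 89, 90, 88, 82, 55, 44, 47, 49, 49, 51, 49, 51, 51, 50, 49, 49, 50, 51, 48, 50, 51, 56, 65, 52, 54, 66, 76, 75, 81, 107, 111, 112, 111, 109, 108, 104, 95, 78, 59, 50, 50, 50, 51, 48, 47, 48, 48, 50, 49, 47, 48, 49, 49, 50, 58, 78, 86, 84, 86, 86, 86, 86, 87]
(6, 10, 51, 24) 896.0
enc ((602.474853515625, -319.39776611328125), 45.81352233886719) ell ((602.7509765625, -319.7972412109375), (86.3190689086914, 92.18138885498047), 113.3647689819336)
```

play_rows --rows '[[[-0.27, 0.72, 0], [0, 0, 0], 1], [[-0.27, 0.72, 0], [0, 0, 0], 1], [[-0.27, 0.72, 0], [0, 0, 0], 1], [[-0.27, 0.72, 0], [0, 0, 0], 1], [[-0.27, 0.72, 0], [0, 0, 0], 1], [[-0.27, 0.72, 0], [0, 0, 0], 1], [[-0.27, 0.72, 0], [0, 0, 0], 1], [[-0.27, 0.72, 0], [0, 0, 0], 1], [[-0.27, 0.72, 0], [0, 0, 0], 1], [[-0.27, 0.72, 0], [0, 0, 0], 1]]'

```text
clock: 1.15
position: [0.4894, -0.3605, 0.2344]
ee_rot: [-3.141, 0.003, 0.001]
force: [0.4, 0.5, -0.0]
width: 1.005
```

```bash
cat > snap.py <<'E'
import sys
from cell import arm, eyes
import cv2,numpy as np
n,tag=sys.argv[1:3]
s=arm.observe(); c=eyes.get_calibration(n); im,d=eyes.get_image(n)
np.savez(f"{n}{tag}.npz",im=im,d=d,**{k:np.array(v) for k,v in c.items()})
cv2.imwrite(f"pics/{n}{tag}.png",im[:,:,::-1]); print(s['clock'],s['position'].round(4),s['ee_rot'].round(4),s['force'].round(1),s['width'],abs(s['dq']).max().round(3))
E
python3 snap.py wrist 1
```

```text
1.15 [ 0.4894 -0.3605  0.2344] [-3.1411e+00  3.3000e-03  7.0000e-04] [ 0.4  0.5 -0. ] 1.004505134683304 0.036
```

View pics/wrist1.png

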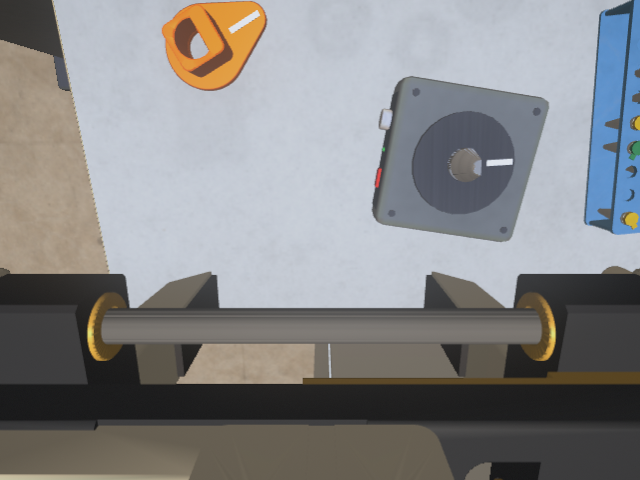

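The wrist view shows both objects clearly: the orange hub at about (193,40), its line at (245,22), the flange disc around (464,162) and its line at (499,162).

```bash
python3 - <<'E'
from h import *
c=load("wrist1.npz"); im=c['im']; hsv=cv2.cvtColor(im,cv2.COLOR_RGB2HSV)
def white(x,y,w,h,z):
    sub=im[y:y+h,x:x+w].astype(int); m=((sub.min(2)>170)).astype(np.uint8)
    n,l,st,ce=cv2.connectedComponentsWithStats(m); i=1+st[1:,4].argmax(); print(st[i])
    v,u=np.nonzero(l==i); P=onplane(c,np.c_[u+x,v+y],z)[:,:2]
    vx,vy,x0,y0=cv2.fitLine(P.astype(np.float32),cv2.DIST_L2,0,.01,.01).ravel()
    print('  line',P.mean(0).round(4),np.degrees(np.arctan2(vy,vx)).round(2),'len',np.ptp(P@[vx,vy]).round(4)); return P.mean(0)
# flange: dark disc
y,x,h,w=100,400,125,125
v=hsv[y:y+h,x:x+w,2]; print(v[62].tolist())
m=(v<80).astype(np.uint8); m=cv2.morphologyEx(m,cv2.MORPH_OPEN,np.ones((5,5)))
k,_=cv2.findContours(m,cv2.RETR_EXTERNAL,cv2.CHAIN_APPROX_NONE);k=max(k,key=cv2.contourArea)
hu=cv2.convexHull(k).reshape(-1,2)+[x,y]
P=onplane(c,hu,.05)[:,:2]*1000
print('flange',cv2.boundingRect(k),cv2.minEnclosingCircle(P.astype(np.float32)),cv2.fitEllipse(P.astype(np.float32)))
fc=np.array(cv2.fitEllipse(P.astype(np.float32))[0])/1000
L=white(482,155,34,14,.05); print('ang centre->line',np.degrees(np.arctan2(*(L-fc)[::-1])))
L=white(225,5,40,32,.008)
cv2.imwrite("pics/w1o.png",cv2.resize(im[0:100,150:275,::-1],None,fx=6,fy=6,interpolation=0))
# orange outline
m=cv2.inRange(hsv,(3,120,80),(22,255,255)); k,_=cv2.findContours(m,0,cv2.CHAIN_APPROX_NONE);k=max(k,key=cv2.contourArea);print('orange',cv2.boundingRect(k))
E
```

```text
[140, 140, 140, 139, 139, 140, 139, 139, 139, 139, 139, 121, 88, 90, 101, 101, 101, 102, 100, 99, 99, 101, 101, 100, 99, 98, 99, 98, 99, 99, 97, 96, 96, 98, 100, 100, 100, 99, 99, 98, 97, 97, 96, 97, 97, 98, 96, 123, 142, 120, 91, 101, 114, 115, 116, 117, 118, 117, 115, 112, 115, 117, 118, 119, 120, 120, 120, 120, 119, 119, 120, 123, 125, 125, 132, 154, 170, 174, 174, 175, 175, 142, 96, 97, 97, 97, 171, 227, 235, 235, 235, 235, 235, 235, 235, 235, 235, 236, 235, 236, 236, 235, 236, 235, 236, 236, 236, 236, 236, 236, 236, 236, 189, 97, 115, 132, 136, 136, 135, 136, 136, 136, 136, 136, 137]Traceback (most recent call last):
  File "<stdin>", line 13, in <module>
ValueError: max() iterable argument is empty
```

```bash
python3 - <<'E'
from h import *
c=load("wrist1.npz"); im=c['im']; hsv=cv2.cvtColor(im,cv2.COLOR_RGB2HSV)
def white(x,y,w,h,z):
    sub=im[y:y+h,x:x+w].astype(int); m=((sub.min(2)>190)).astype(np.uint8)
    n,l,st,ce=cv2.connectedComponentsWithStats(m); i=1+st[1:,4].argmax(); print(st[i])
    v,u=np.nonzero(l==i); P=onplane(c,np.c_[u+x,v+y],z)[:,:2]
    vx,vy,x0,y0=cv2.fitLine(P.astype(np.float32),cv2.DIST_L2,0,.01,.01).ravel()
    print('  line',P.mean(0).round(4),np.degrees(np.arctan2(vy,vx)).round(2),'len',np.ptp(P@[vx,vy]).round(4)); return P.mean(0)
y,x,h,w=100,400,125,125
v=hsv[y:y+h,x:x+w,2]
m=(v<118).astype(np.uint8); m=cv2.morphologyEx(m,cv2.MORPH_OPEN,np.ones((5,5)))
k,_=cv2.findContours(m,cv2.RETR_EXTERNAL,cv2.CHAIN_APPROX_NONE);k=max(k,key=cv2.contourArea)
hu=cv2.convexHull(k).reshape(-1,2)+[x,y]
P=onplane(c,hu,.05)[:,:2]*1000
print('flange',cv2.boundingRect(k),cv2.minEnclosingCircle(P.astype(np.float32)),cv2.fitEllipse(P.astype(np.float32)))
fc=np.array(cv2.fitEllipse(P.astype(np.float32))[0])/1000
L=white(482,155,34,14,.05); print('ang centre->line',np.degrees(np.arctan2(*(L-fc)[::-1])))
L=white(225,5,40,32,.008)
cv2.imwrite("pics/w1o.png",cv2.resize(im[0:100,150:275,::-1],None,fx=6,fy=6,interpolation=0))
cv2.imwrite("pics/w1f.png",cv2.resize(im[100:225,400:525,::-1],None,fx=4,fy=4,interpolation=0))
m=cv2.inRange(hsv,(3,120,80),(22,255,255)); k,_=cv2.findContours(m,0,cv2.CHAIN_APPROX_NONE);k=max(k,key=cv2.contourArea);print('orange',cv2.boundingRect(k))
E
```

```text
flange (12, 11, 102, 103) ((612.4868774414062, -315.01263427734375), 44.48061752319336) ((612.3712158203125, -315.2235107421875), (87.61842346191406, 88.6673812866211), 75.9104232788086)
[  5   4  25   7 137]
  line [ 0.6438 -0.3136] 3.3 len 0.0208
ang centre->line 2.9759190416202603
[  4   5  31  23 210]
  line [ 0.4222 -0.1927] 29.42 len 0.0299
orange (162, 1, 104, 89)
```

View pics/w1o.png

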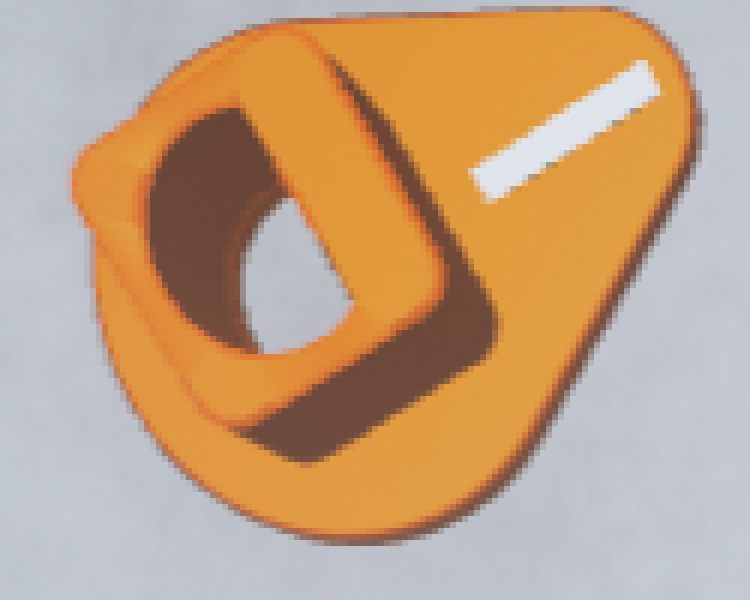

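View pics/w1f.png

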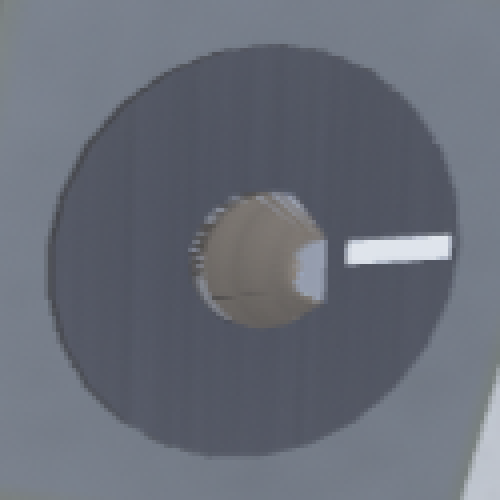

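```bash
python3 - <<'E'
from h import *
from scipy.optimize import least_squares
c=load("wrist1.npz"); im=c['im']; hsv=cv2.cvtColor(im,cv2.COLOR_RGB2HSV)
m=cv2.inRange(hsv,(3,90,50),(22,255,255)); k,_=cv2.findContours(m,0,cv2.CHAIN_APPROX_NONE);k=max(k,key=cv2.contourArea).reshape(-1,2)
# arc: crop points from (97,270) around to (480,500)
cr=(k-[150,0]+.5)*6
s=(cr[:,1]>300)&(cr[:,0]<460)
for z in (0,.004):
    P=onplane(c,k[s],z)[:,:2]
    f=least_squares(lambda p:np.hypot(*(P-p).T)-.036,[.38,-.21]); print('circ z',z,f.x.round(4),np.abs(f.fun).max().round(4))
A=np.array
def inter(a,b,c_,d):
    l=np.cross([*a,1],[*b,1]);q=np.cross([*c_,1],[*d,1]);x=np.cross(l,q);return x[:2]/x[2]
R=((335,65),(437,250));B=((250,422),(420,318));Lf=((88,215),(205,405));T=((95,150),(250,40))
cs=[inter(*R,*B),inter(*B,*Lf),inter(*Lf,*T),inter(*T,*R)]
P=onplane(c,A(cs)/6-.5+[150,0],.042)[:,:2]
print('hub',P.mean(0).round(4),[np.linalg.norm(P[i]-P[i-1]).round(4) for i in range(4)],[np.degrees(np.arctan2(*(P[i]-P[i-1])[::-1])).round(1) for i in range(4)])
h=P.mean(0);print('hub->line ang',np.degrees(np.arctan2(*(A([.4222,-.1927])-h)[::-1])), np.linalg.norm(A([.4222,-.1927])-h))
E
```

```text
circ z 0 [ 0.3836 -0.2125] 0.0007
circ z 0.004 [ 0.3849 -0.213 ] 0.0006
hub [ 0.3862 -0.2135] [np.float64(0.0401), np.float64(0.0386), np.float64(0.0383), np.float64(0.0397)] [np.float64(-61.8), np.float64(-151.7), np.float64(119.7), np.float64(30.8)]
hub->line ang 30.07920818161971 0.04157839060518247
```

play_rows --rows '[[[-0.21, -0.294, 0.24], [0, 0, 1.0], 1], [[-0.21, -0.294, 0.24], [0, 0, 1.0], 1], [[-0.21, -0.294, 0.24], [0, 0, 1.0], 1], [[-0.21, -0.294, 0.24], [0, 0, 1.0], 1], [[-0.21, -0.294, 0.24], [0, 0, 1.0], 1], [[-0.21, -0.294, 0.24], [0, 0, 1.0], 1], [[-0.21, -0.294, 0.24], [0, 0, 1.0], 1], [[-0.21, -0.294, 0.24], [0, 0, 1.0], 1], [[-0.21, -0.294, 0.24], [0, 0, 1.0], 1], [[-0.21, -0.294, 0.24], [0, 0, 1.0], 1]]'

```text
clock: 2.2
position: [0.3853, -0.2125, 0.1148]
ee_rot: [-2.724, 1.564, -0.0]
force: [-0.7, -0.0, 0.3]
width: 1.002
```

```bash
cat > go.py <<'E'
import sys
from cell import arm
import numpy as np
from scipy.spatial.transform import Rotation as Ro
x,y,z,yaw=map(float,sys.argv[1:5])
s=arm.observe(); R=Ro.from_rotvec(s['ee_rot']); yw=np.radians(yaw)
T=Ro.from_matrix(np.array([[np.cos(yw),np.sin(yw),0],[np.sin(yw),-np.cos(yw),0],[0,0,-1]]))
d=R.inv().apply(np.array([x,y,z])-s['position']); r=(R.inv()*T).as_rotvec()
X=R.as_matrix()[:,0]
print('clock',s['clock'],'pos',s['position'].round(4),'yaw',np.degrees(np.arctan2(X[1],X[0])).round(2),'tilt',np.degrees(np.arccos(-R.as_matrix()[2,2])).round(2),'F',s['force'].round(1),'M',s['ft_torque'].round(2),'w',round(s['width'],3),'q',s['joints'].round(2))
print('shift',(d/.5).round(4),'turn',(r/np.radians(60)).round(4))
E
python3 go.py .3845 -.2132 .020 -60.5; python3 snap.py wrist 2; python3 snap.py side 2
```

```text
clock 2.2 pos [ 0.3853 -0.2125  0.1148] yaw -59.74 tilt 0.02 F [-0.7 -0.   0.3] M [0.06 0.08 0.05] w 1.002 q [ 0.13  0.3   0.31  2.17 -0.14  0.69 -0.51]
shift [0.0004 0.0022 0.1896] turn [-0.0003  0.      0.0127]
2.2 [ 0.3853 -0.2125  0.1148] [-2.7240e+00  1.5645e+00 -2.0000e-04] [-0.7 -0.   0.3] 1.0016124770170334 0.011
2.25 [ 0.3852 -0.2127  0.1148] [-2.7231e+00  1.5662e+00 -2.0000e-04] [-0.6  1.   0.6] 1.001970679797788 0.011
```

View pics/wrist2.png

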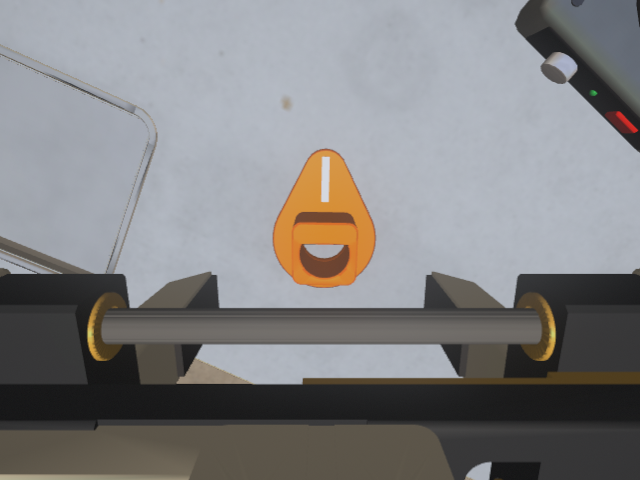

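View pics/side2.png

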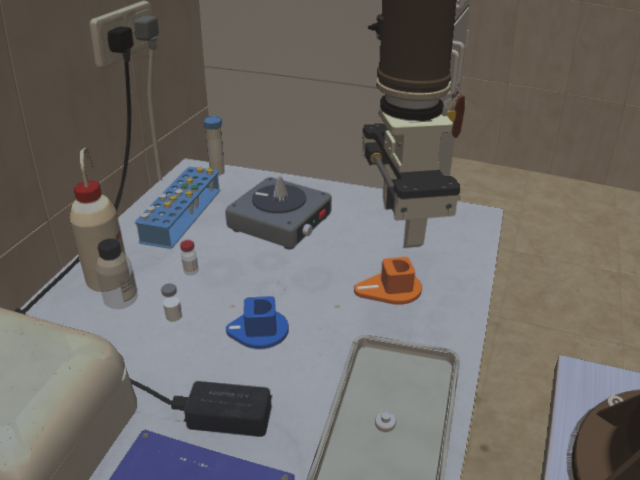

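The cam sits symmetric between the jaws, with its line vertical at column 325. I'll use this closer view to refine its position.

```bash
python3 - <<'E'
from h import *
from scipy.optimize import least_squares
c=load("wrist2.npz"); im=c['im']; hsv=cv2.cvtColor(im,cv2.COLOR_RGB2HSV)
m=cv2.inRange(hsv,(3,90,50),(22,255,255)); k,_=cv2.findContours(m,0,cv2.CHAIN_APPROX_NONE);k=max(k,key=cv2.contourArea).reshape(-1,2)
print(k.min(0),k.max(0))
# hub top: columns range near rows 240-280 brightness
cols=[(x,hsv[265,x,2]) for x in range(270,380)]
print([int(v) for x,v in cols])
s=(k[:,1]>=225)&(k[:,1]<272)
for z in(.0,.004,.008):
    P=onplane(c,k[s],z)[:,:2]
    f=least_squares(lambda p:np.hypot(*(P-p).T)-.036,[.38,-.21]); print('circ',z,f.x.round(4),np.abs(f.fun).max().round(4))
sub=im[150:210,310:340].astype(int);v,u=np.nonzero(sub.min(2)>190);P=onplane(c,np.c_[u+310,v+150],.008)[:,:2]
vx,vy,_,_=cv2.fitLine(P.astype(np.float32),2,0,.01,.01).ravel();print('line',P.mean(0).round(4),np.degrees(np.arctan2(vy,vx)))
# bore flat edge & hub front/back
print('hub col 325 V:',[int(x) for x in hsv[205:295,325,2]])
cv2.imwrite("pics/w2o.png",cv2.resize(im[140:300,265:385,::-1],None,fx=5,fy=3.75*1.0,interpolation=0)[:600])
E
```

```text
[273 149] [374 287]
[184, 183, 183, 181, 181, 181, 181, 181, 182, 182, 163, 169, 200, 213, 213, 213, 214, 214, 214, 214, 213, 213, 212, 213, 214, 214, 214, 214, 214, 214, 213, 212, 177, 111, 106, 107, 106, 107, 108, 108, 109, 108, 108, 109, 109, 109, 109, 110, 109, 110, 110, 109, 110, 110, 110, 110, 110, 109, 110, 109, 110, 109, 109, 109, 109, 108, 108, 108, 107, 106, 107, 107, 106, 106, 106, 111, 171, 214, 213, 213, 214, 214, 214, 214, 214, 212, 210, 213, 213, 214, 214, 214, 214, 214, 214, 207, 175, 158, 184, 185, 184, 185, 185, 185, 184, 185, 185, 185, 185, 186]
circ 0.0 [ 0.3828 -0.2154] 0.0011
circ 0.004 [ 0.3844 -0.2144] 0.0005
circ 0.008 [ 0.3862 -0.2134] 0.0012
line [ 0.4224 -0.1932] 29.719255
hub col 325 V: [214, 214, 215, 214, 214, 214, 205, 133, 112, 113, 114, 113, 113, 113, 113, 112, 117, 153, 215, 214, 214, 215, 214, 214, 215, 214, 214, 214, 214, 214, 214, 214, 214, 214, 214, 214, 214, 213, 207, 192, 178, 178, 178, 178, 179, 179, 180, 179, 179, 180, 179, 179, 169, 127, 118, 129, 130, 110, 110, 110, 110, 110, 109, 109, 109, 109, 109, 109, 109, 108, 108, 108, 134, 213, 213, 213, 213, 213, 213, 210, 210, 208, 174, 184, 185, 185, 184, 185, 185, 185]
```

View pics/w2o.png

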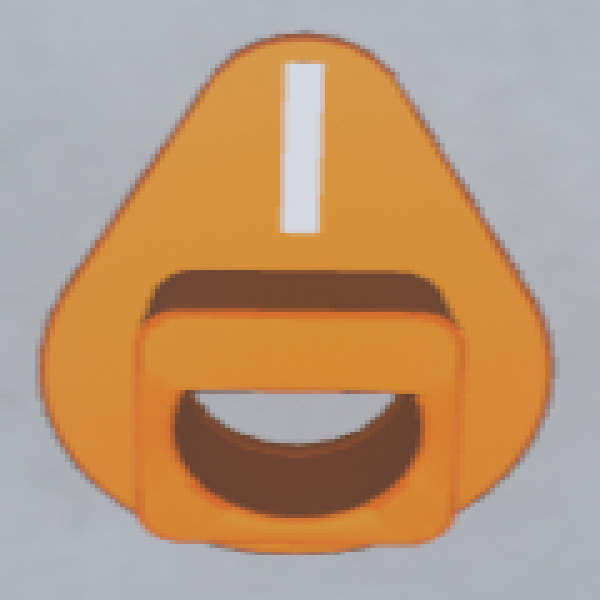

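```bash
python3 - <<'E'
from h import *
c=load("wrist2.npz")
P=onplane(c,[(324.5,222.5),(324.5,285),(292.5,265),(357.5,265)],.042)[:,:2]
print(P.round(4), (P[0]+P[1])/2, np.linalg.norm(P[0]-P[1]), np.linalg.norm(P[2]-P[3]))
u=np.array([np.cos(np.radians(29.6)),np.sin(np.radians(29.6))]); print('front-20mm',P[0]-.02*u,'back+20',P[1]+.02*u)
E
python3 go.py .3845 -.2140 .020 -60.4
```

```text
[[ 0.4027 -0.2041]
 [ 0.3681 -0.2243]
 [ 0.3696 -0.2006]
 [ 0.3898 -0.2353]] [ 0.38540245 -0.21422226] 0.040074503786954076 0.04011359337284366
front-20mm [ 0.38530386 -0.21397677] back+20 [ 0.38550103 -0.21446775]
clock 2.3 pos [ 0.3851 -0.2129  0.1148] yaw -59.87 tilt 0.01 F [ 0.1 -0.3  0.3] M [ 0.03  0.03 -0.03] w 1.001 q [ 0.13  0.3   0.31  2.17 -0.14  0.69 -0.51]
shift [0.0013 0.0023 0.1896] turn [-0.0002 -0.0001  0.0088]
```

play_rows --rows '[[[0.002, 0.0015, 0.07], [0, 0, 0.008], 1], [[0.002, 0.0015, 0.13], [0, 0, 0.008], 1], [[0.002, 0.0015, 0.17], [0, 0, 0.008], 1], [[0.002, 0.0015, 0.188], [0, 0, 0.008], 1], [[0.002, 0.0015, 0.188], [0, 0, 0.008], 1], [[0.002, 0.0015, 0.188], [0, 0, 0.008], 1]]'

```text
clock: 2.9
position: [0.3852, -0.2145, 0.0213]
ee_rot: [-2.714, 1.582, -0.001]
force: [0.2, -0.3, 0.6]
width: 1.002
```

```bash
python3 go.py .3850 -.2141 .020 -60.4
```

```text
clock 2.9 pos [ 0.3852 -0.2145  0.0213] yaw -60.48 tilt 0.03 F [ 0.2 -0.3  0.6] M [ 0.02  0.07 -0.03] w 1.002 q [ 0.21  0.48  0.23  2.24 -0.25  0.45 -0.42]
shift [-0.0009 -0.0001  0.0026] turn [-0.0004 -0.0004 -0.0013]
```

play_rows --rows '[[[0, 0, 0], [0, 0, 0], -1], [[0, 0, 0], [0, 0, 0], -1], [[0, 0, 0], [0, 0, 0], -1], [[0, 0, 0], [0, 0, 0], -1], [[0, 0, 0], [0, 0, 0], -1], [[0, 0, 0], [0, 0, 0], -1], [[0, 0, 0], [0, 0, 0], -1], [[0, 0, 0], [0, 0, 0], -1]]' --newtons 25

```text
clock: 3.7
position: [0.3849, -0.2143, 0.0207]
ee_rot: [-2.714, 1.582, -0.0]
force: [-0.5, -0.5, 0.2]
width: 0.434
```

```bash
python3 go.py .3850 -.2141 .220 -60.4
```

```text
clock 3.7 pos [ 0.3849 -0.2143  0.0207] yaw -60.49 tilt 0.0 F [-0.5 -0.5  0.2] M [-0.03  0.08  0.03] w 0.434 q [ 0.21  0.48  0.23  2.24 -0.25  0.45 -0.42]
shift [-2.000e-04 -4.000e-04 -3.985e-01] turn [-0.     -0.     -0.0015]
```

play_rows --rows '[[[0, 0, -0.04], [0, 0, 0], -1], [[0, 0, -0.12], [0, 0, 0], -1], [[0, 0, -0.2], [0, 0, 0], -1], [[0, 0, -0.26], [0, 0, 0], -1], [[0, 0, -0.3], [0, 0, 0], -1], [[0, 0, -0.3], [0, 0, 0], -1]]'

```text
clock: 4.3
position: [0.3862, -0.2148, 0.1731]
ee_rot: [-2.713, 1.582, -0.007]
force: [1.6, 0.2, -1.2]
width: 0.433
```

```bash
python3 snap.py wrist 3; python3 go.py .6124 -.3152 .160 -86.9
```

```text
4.3 [ 0.3862 -0.2148  0.1731] [-2.7129  1.5816 -0.0072] [ 1.6  0.2 -1.2] 0.43313314254897867 0.058
clock 4.35 pos [ 0.3854 -0.2143  0.1715] yaw -60.47 tilt 0.14 F [ 0.6  0.  -1.6] M [ 0.    0.1  -0.03] w 0.432 q [ 0.09  0.21  0.35  2.11 -0.1   0.84 -0.56]
shift [ 0.3992 -0.2955  0.0242] turn [-0.0021 -0.0011  0.4405]
```

View pics/wrist3.png

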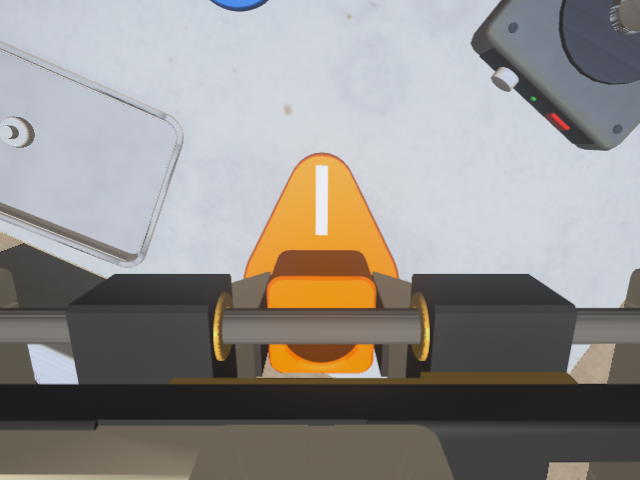

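The cam is held square, its line vertical at column 321 and the hub between the pads. I'll move it above the shaft.

play_rows --rows '[[[0.06, -0.045, 0.01], [0, 0, 0.06], -1], [[0.13, -0.1, 0.024], [0, 0, 0.15], -1], [[0.2, -0.15, 0.024], [0, 0, 0.24], -1], [[0.27, -0.2, 0.024], [0, 0, 0.33], -1], [[0.34, -0.25, 0.024], [0, 0, 0.4], -1], [[0.38, -0.28, 0.024], [0, 0, 0.44], -1], [[0.3992, -0.2955, 0.024], [0, 0, 0.44], -1], [[0.3992, -0.2955, 0.024], [0, 0, 0.44], -1], [[0.3992, -0.2955, 0.024], [0, 0, 0.44], -1]]'

```text
clock: 5.25
position: [0.6105, -0.3148, 0.1568]
ee_rot: [2.28, -2.16, -0.004]
force: [0.5, -0.7, -1.6]
width: 0.43
```

```bash
python3 go.py .6124 -.3152 .108 -86.9;for n in side scene wrist; do python3 snap.py $n 4; done; python3 - <<'E'
from h import *
from scipy.spatial.transform import Rotation as Ro
c=load("wrist3.npz"); im=c['im']; hsv=cv2.cvtColor(im,cv2.COLOR_RGB2HSV)
print([int(x) for x in hsv[255:300,321,2]])
p=np.array([.3862,-.2148,.1731]);R=Ro.from_rotvec([-2.7129,1.5816,-.0072])
for row in (275.,276,277):
    P=onplane(c,[(321,row)],p[2]+.0213); print(row,R.inv().apply(P-p)*1000)
sub=im[150:240,300:340].astype(int);v,u=np.nonzero(sub.min(2)>190);P=onplane(c,np.c_[u+300,v+150],p[2]-.0127)
L=R.inv().apply(P-p)*1000;vx,vy,_,_=cv2.fitLine(L[:,:2].astype(np.float32),2,0,.01,.01).ravel();print('line tool',L.mean(0),np.degrees(np.arctan2(vx,vy)))
E
```

```text
clock 5.25 pos [ 0.6105 -0.3148  0.1568] yaw -86.89 tilt 0.18 F [ 0.5 -0.7 -1.6] M [ 0.05  0.15 -0.04] w 0.43 q [ 0.13  0.63  0.44  1.52 -0.29  1.06 -0.88]
shift [ 0.001  -0.004   0.0975] turn [0.0028 0.0011 0.0001]
5.25 [ 0.6105 -0.3148  0.1568] [ 2.2799 -2.1595 -0.0045] [ 0.5 -0.7 -1.6] 0.4298260252919052 0.023
5.3 [ 0.6104 -0.3148  0.1573] [ 2.28   -2.16   -0.0037] [-0.3  0.  -0.6] 0.43699978086420005 0.018
5.35 [ 0.6105 -0.3149  0.1579] [ 2.2801 -2.1604 -0.0027] [-1.4  0.1 -0.8] 0.43268859196040205 0.013
[133, 132, 132, 133, 133, 132, 132, 132, 132, 131, 131, 131, 131, 131, 131, 131, 131, 130, 131, 130, 141, 201, 235, 235, 235, 235, 234, 235, 234, 234, 234, 234, 235, 234, 234, 234, 234, 234, 234, 234, 234, 234, 234, 234, 234]
275.0 [[ -0.5836848  -21.02928528 -21.2296892 ]]
276 [[ -0.58395068 -20.64656231 -21.23100916]]
277 [[ -0.58421694 -20.26330297 -21.23233096]]
line tool [ -0.67302557 -46.4398729   12.85798199] 2.103962
```

View pics/side4.png

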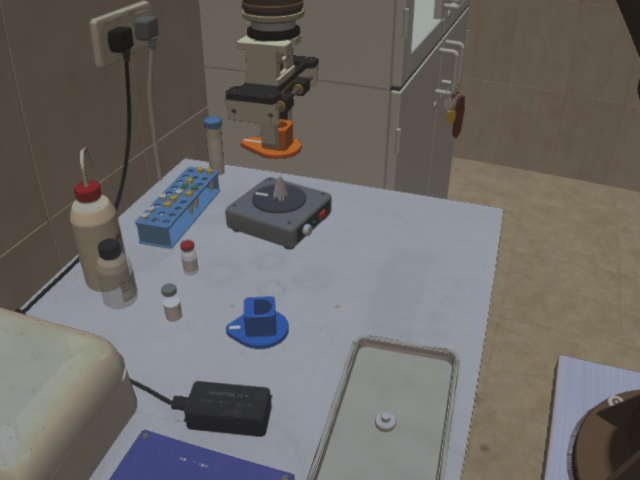

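View pics/scene4.png

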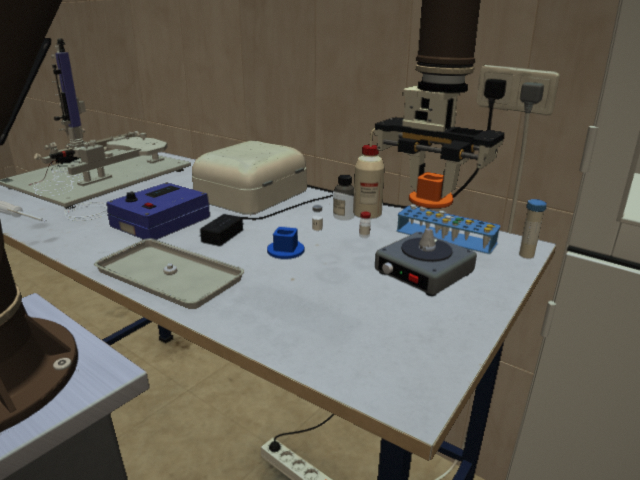

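View pics/wrist4.png

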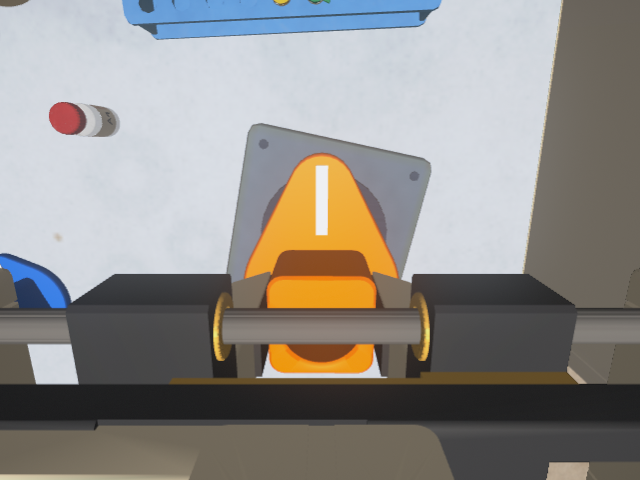

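```bash
python3 - <<'E'
from h import *
from scipy.spatial.transform import Rotation as Ro
c=load("wrist4.npz"); im=c['im']
p=np.array([.6105,-.3149,.1579]);R=Ro.from_rotvec([2.2801,-2.1604,-.0027])
sub=im[163:240,310:335].astype(int);v,u=np.nonzero(sub.min(2)>190);P=onplane(c,np.c_[u+310,v+163],p[2]-.0127)
L=R.inv().apply(P-p)*1000;vx,vy,_,_=cv2.fitLine(L[:,:2].astype(np.float32),2,0,.01,.01).ravel();print('line tool',L.mean(0),vx,vy,np.ptp(L,axis=0))
P=onplane(c,[(321,275.7)],p[2]+.0213); print(R.inv().apply(P-p)*1000)
E
python3 go.py .6124 -.3152 .108 -86.9
```

```text
line tool [ -0.94640171 -42.345763    12.63407833] 0.0042634634 -0.99999094 [ 4.84863765 29.63889892  0.05088938]
[[ -1.13884577 -20.41646867 -21.3312311 ]]
clock 5.4 pos [ 0.6107 -0.3149  0.1583] yaw -86.9 tilt 0.06 F [ 0.1  0.2 -1.1] M [ 0.02  0.14 -0.04] w 0.439 q [ 0.13  0.62  0.44  1.52 -0.29  1.06 -0.88]
shift [ 0.0009 -0.0034  0.1007] turn [ 0.0008  0.0006 -0.0001]
```

play_rows --rows '[[[0, 0, 0], [0, 0, 0], -1], [[0, 0, 0], [0, 0, 0], -1], [[0, 0, 0], [0, 0, 0], -1]]'

```text
clock: 5.7
position: [0.6117, -0.3151, 0.159]
ee_rot: [-2.281, 2.16, -0.0]
force: [-0.2, -0.1, -0.2]
width: 0.433
```

```bash
python3 go.py .6128 -.3156 .098 -86.9
```

```text
clock 5.7 pos [ 0.6117 -0.3151  0.159 ] yaw -86.88 tilt 0.02 F [-0.2 -0.1 -0.2] M [ 0.07  0.01 -0.01] w 0.433 q [ 0.13  0.62  0.44  1.52 -0.29  1.06 -0.88]
shift [ 0.0012 -0.0021  0.1221] turn [-0.0004 -0.      0.0003]
```

play_rows --rows '[[[0.001, -0.001, 0.03], [0, 0, 0], -1], [[0.001, -0.001, 0.07], [0, 0, 0], -1], [[0.001, -0.001, 0.1], [0, 0, 0], -1], [[0.001, -0.001, 0.12], [0, 0, 0], -1], [[0.001, -0.001, 0.135], [0, 0, 0], -1], [[0.001, -0.001, 0.148], [0, 0, 0], -1], [[0.001, -0.001, 0.148], [0, 0, 0], -1], [[0.001, -0.001, 0.148], [0, 0, 0], -1], [[0.001, -0.001, 0.148], [0, 0, 0], -1]]'

```text
clock: 6.6
position: [0.6127, -0.3159, 0.0854]
ee_rot: [-2.281, 2.16, -0.002]
force: [0.1, 0.3, -1.9]
width: 0.434
```

```bash
python3 go.py .6128 -.3156 .0707 -86.9;for n in side scene wrist; do python3 snap.py $n 5; done;  python3 - <<'E'
from h import *
a=load("side5.npz")['im'];b=load("scene5.npz")['im'];w=load("wrist5.npz")['im']
cv2.imwrite("pics/c5.png",np.hstack([cv2.resize(a[150:250,220:340,::-1],(400,333)),cv2.resize(b[170:290,365:485,::-1],(333,333))]))
E
```

```text
clock 6.6 pos [ 0.6127 -0.3159  0.0854] yaw -86.88 tilt 0.07 F [ 0.1  0.3 -1.9] M [ 0.01  0.13 -0.  ] w 0.434 q [ 0.15  0.7   0.41  1.58 -0.33  0.93 -0.85]
shift [-0.0006 -0.0002  0.0295] turn [-0.001  -0.0005  0.0003]
6.6 [ 0.6127 -0.3159  0.0854] [-2.2807e+00  2.1600e+00 -1.8000e-03] [ 0.1  0.3 -1.9] 0.43386597528198906 0.002
6.65 [ 0.6127 -0.3159  0.0854] [-2.2807e+00  2.1600e+00 -1.8000e-03] [-0.  1. -1.] 0.4388419248808434 0.002
6.7 [ 0.6126 -0.3158  0.0854] [-2.2807e+00  2.1600e+00 -1.5000e-03] [-0.2 -0.4 -1.1] 0.4316931820798051 0.002
```

View pics/c5.png

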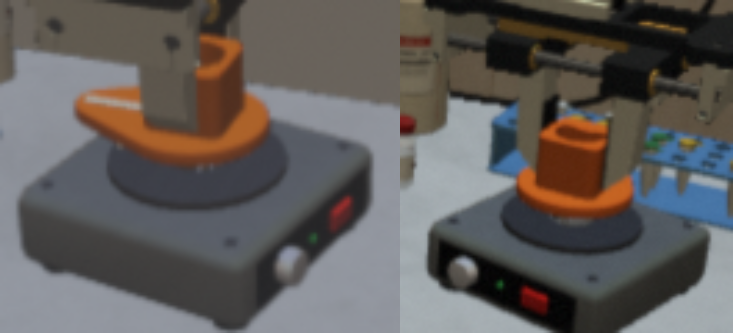

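View pics/wrist5.png

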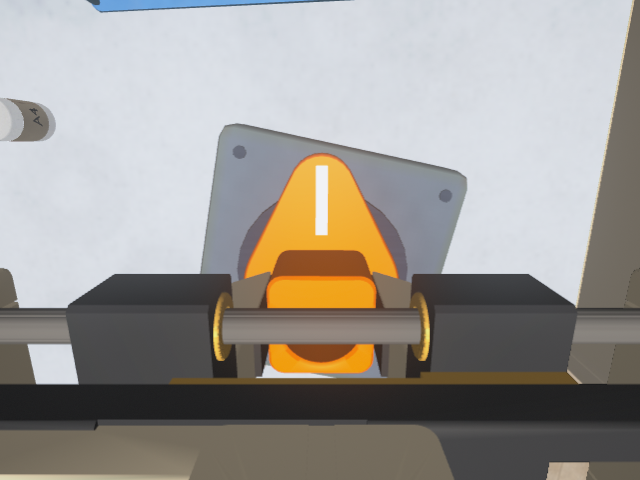

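Wrist, side and scene views agree that the cam is threaded on the shaft with no contact. I'll fit the visible part of the flange rim in the wrist view to check centring.

```bash
python3 - <<'E'
from h import *
from scipy.optimize import least_squares
from scipy.spatial.transform import Rotation as Ro
c=load("wrist5.npz"); im=c['im'].astype(int); V=im.max(2)
p=np.array([.6126,-.3158,.0854]);R=Ro.from_rotvec([-2.2807,2.16,-.0015])
for r in (215,240,260): print(r,V[r,225:290].tolist(),V[r,360:425].tolist())
E
```

```text
215 [161, 160, 160, 160, 159, 160, 159, 159, 159, 159, 159, 159, 158, 158, 158, 157, 157, 157, 156, 157, 158, 157, 157, 157, 157, 157, 157, 156, 156, 157, 157, 156, 156, 154, 133, 111, 109, 109, 109, 110, 110, 110, 110, 111, 112, 138, 187, 226, 239, 241, 241, 241, 241, 241, 241, 241, 241, 241, 241, 241, 241, 241, 241, 241, 241] [241, 241, 241, 241, 241, 241, 241, 241, 241, 240, 230, 195, 150, 116, 113, 112, 112, 112, 112, 111, 110, 111, 110, 109, 106, 125, 151, 152, 151, 152, 152, 152, 153, 153, 154, 154, 153, 153, 153, 153, 152, 152, 152, 152, 153, 153, 152, 152, 151, 151, 152, 151, 150, 151, 151, 151, 151, 151, 152, 152, 153, 153, 154, 154, 155]
240 [160, 158, 158, 158, 158, 158, 157, 156, 157, 157, 156, 157, 156, 156, 156, 156, 157, 154, 133, 106, 109, 109, 108, 109, 108, 108, 108, 108, 108, 108, 108, 108, 116, 159, 210, 232, 240, 241, 241, 241, 241, 241, 241, 241, 241, 241, 241, 241, 241, 241, 241, 241, 241, 241, 241, 241, 241, 241, 241, 241, 241, 241, 241, 242, 242] [241, 241, 241, 241, 241, 241, 241, 241, 241, 241, 241, 241, 241, 241, 241, 241, 241, 241, 241, 241, 241, 240, 231
[... 167 characters left out ...]
151, 151, 152, 152, 152, 151, 151, 152, 152]
260 [156, 156, 156, 156, 157, 156, 156, 156, 156, 156, 156, 156, 153, 134, 110, 110, 111, 110, 110, 110, 110, 109, 108, 147, 200, 229, 239, 241, 241, 241, 241, 241, 241, 241, 241, 241, 241, 241, 241, 241, 241, 241, 241, 241, 241, 241, 241, 241, 241, 241, 240, 220, 149, 136, 138, 139, 140, 140, 140, 140, 141, 142, 141, 142, 142] [141, 141, 140, 139, 138, 164, 224, 241, 241, 241, 241, 241, 241, 241, 241, 241, 241, 241, 241, 241, 241, 241, 241, 241, 241, 241, 241, 241, 241, 241, 241, 237, 219, 175, 126, 109, 108, 108, 109, 109, 109, 109, 108, 109, 110, 110, 129, 148, 148, 149, 148, 148, 148, 148, 148, 148, 147, 148, 148, 148, 148, 148, 148, 149, 149]
```

```bash
python3 - <<'E'
from h import *
from scipy.optimize import least_squares
from scipy.spatial.transform import Rotation as Ro
c=load("wrist5.npz"); V=c['im'].astype(int).max(2)
p=np.array([.6126,-.3158,.0854]);R=Ro.from_rotvec([-2.2807,2.16,-.0015])
f=[];pl=[]
for r in range(205,268):
    row=V[r]; d=np.nonzero(row[:]<128)[0]; l=d[(d>225)&(d<290)]; q=d[(d>350)&(d<430)]
    if len(l)>2 and len(q)>2: f+= [(l.min()-.5,r),(q.max()+.5,r)]; pl.append(((l.max()+q.min())/2,r))
P=onplane(c,f,.05)[:,:2]
s=least_squares(lambda x:np.hypot(*(P-x).T)-.044,[.612,-.315]); print('flange',s.x.round(4),np.abs(s.fun).max().round(4))
print('tool frame',R.inv().apply(np.r_[s.x,.05]-p)*1000)
m=np.array(pl); P=onplane(c,m,p[2]-.0127-.004); print('plate mid, tool',(R.inv().apply(P-p)*1000).mean(0),(R.inv().apply(P-p)*1000).std(0))
E
```

```text
flange [ 0.6125 -0.3153] 0.0007
tool frame [-0.52355208  0.12578105 35.39967615]
plate mid, tool [ -1.09750236 -25.11097935  16.72302078] [1.20181680e-01 8.52302661e+00 8.00343796e-03]
```

play_rows --rows '[[[0.0006, 0, 0.006], [0, 0, 0], -1], [[0.0006, 0, 0.012], [0, 0, 0], -1], [[0.0006, 0, 0.017], [0, 0, 0], -1], [[0.0006, 0, 0.022], [0, 0, 0], -1], [[0.0006, 0, 0.026], [0, 0, 0], -1], [[0.0006, 0, 0.029], [0, 0, 0], -1], [[0.0006, 0, 0.029], [0, 0, 0], -1], [[0.0006, 0, 0.029], [0, 0, 0], -1]]'

```text
clock: 7.55
position: [0.6122, -0.3159, 0.0708]
ee_rot: [-2.281, 2.16, 0.0]
force: [-2.9, 2.1, 4.7]
width: 0.431
```

```bash
python3 go.py .6128 -.3158 .0707 -86.9;for n in side scene ; do python3 snap.py $n 6; done;  python3 - <<'E'
from h import *
a=load("side6.npz")['im'];b=load("scene6.npz")['im']
cv2.imwrite("pics/c6.png",np.hstack([cv2.resize(a[150:250,220:340,::-1],(400,333)),cv2.resize(b[170:290,365:485,::-1],(333,333))]))
E
```

```text
clock 7.55 pos [ 0.6122 -0.3159  0.0708] yaw -86.89 tilt 0.02 F [-2.9  2.1  4.7] M [0.33 0.66 0.06] w 0.431 q [ 0.15  0.72  0.4   1.59 -0.33  0.91 -0.84]
shift [-0.     -0.0012  0.0003] turn [-0.0001  0.0003  0.0002]
7.55 [ 0.6122 -0.3159  0.0708] [-2.2807e+00  2.1601e+00  2.0000e-04] [-2.9  2.1  4.7] 0.4312661542079724 0.003
7.6 [ 0.6123 -0.3159  0.0709] [-2.2808e+00  2.1600e+00 -1.0000e-04] [-3.1  1.7  5.6] 0.4318966291751147 0.002
```

View pics/c6.png

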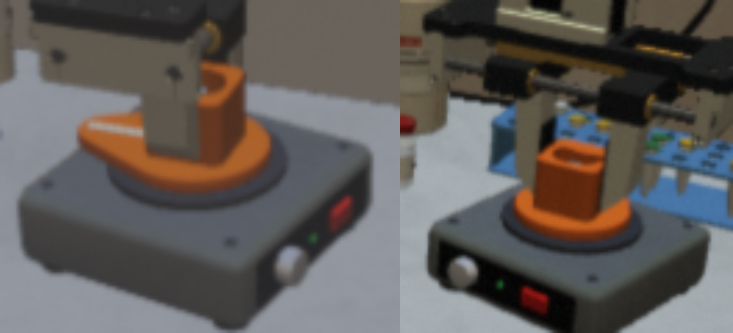

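play_rows --rows '[[[-0.0008, 0.001, 0.0], [0, 0, 0], -1], [[-0.0008, 0.001, 0.002], [0, 0, 0], -1], [[-0.0008, 0.001, 0.003], [0, 0, 0], -1], [[-0.0008, 0.001, 0.003], [0, 0, 0], -1]]'

```text
clock: 8.05
position: [0.6122, -0.3159, 0.0708]
ee_rot: [-2.28, 2.16, -0.002]
force: [-5.5, 3.6, 17.4]
width: 0.435
```

```bash
python3 go.py .6128 -.3158 .0707 -86.9
```

```text
clock 8.05 pos [ 0.6122 -0.3159  0.0708] yaw -86.89 tilt 0.1 F [-5.5  3.6 17.4] M [ 0.79  1.28 -0.02] w 0.435 q [ 0.15  0.72  0.4   1.59 -0.33  0.9  -0.84]
shift [-0.0001 -0.0011  0.0002] turn [-0.0017 -0.0003  0.0002]
```

The cam is firmly seated: pressing harder raised the force to 17 N without any further drop. Now I'll ease off and let go.

play_rows --rows '[[[0, 0, -0.003], [0, 0, 0], -1], [[0, 0, -0.003], [0, 0, 0], -1], [[0, 0, -0.003], [0, 0, 0], 0.4], [[0, 0, -0.003], [0, 0, 0], 0.4], [[0, 0, -0.003], [0, 0, 0], 0.4], [[0, 0, -0.003], [0, 0, 0], 0.4], [[0, 0, -0.003], [0, 0, 0], 0.4]]'

```text
clock: 8.75
position: [0.6117, -0.3155, 0.07]
ee_rot: [2.281, -2.16, -0.0]
force: [-0.2, 0.4, 0.3]
width: 0.692
```

```bash
python3 go.py .6128 -.3158 .22 -86.9
```

```text
clock 8.75 pos [ 0.6117 -0.3155  0.07  ] yaw -86.88 tilt 0.01 F [-0.2  0.4  0.3] M [ 0.05  0.13 -0.  ] w 0.692 q [ 0.15  0.72  0.4   1.59 -0.33  0.9  -0.84]
shift [ 0.0006 -0.002  -0.2999] turn [0.0002 0.     0.0003]
```

play_rows --rows '[[[0, 0, -0.05], [0, 0, 0], 0.4], [[0, 0, -0.14], [0, 0, 0], 0.4], [[0, 0, -0.23], [0, 0, 0], 0.4], [[0, 0.08, -0.3], [0, 0, 0], 0.4], [[0, 0.16, -0.34], [0, 0, 0], 0.4], [[0, 0.22, -0.36], [0, 0, 0], 0.4], [[0, 0.22, -0.36], [0, 0, 0], 0.4], [[0, 0.22, -0.36], [0, 0, 0], 0.4], [[0, 0.22, -0.36], [0, 0, 0], 0.4]]'

```text
clock: 9.65
position: [0.5029, -0.3208, 0.2497]
ee_rot: [-2.282, 2.159, 0.001]
force: [1.0, 0.1, -0.8]
width: 0.699
```

```bash
for n in wrist side scene ; do python3 snap.py $n 7; done;  python3 - <<'E'
from h import *
a=load("side7.npz")['im'];b=load("scene7.npz")['im']
cv2.imwrite("pics/c7.png",np.hstack([cv2.resize(a[150:250,220:340,::-1],(400,333)),cv2.resize(b[170:290,365:485,::-1],(333,333))]))
E
```

```text
9.65 [ 0.5029 -0.3208  0.2497] [-2.2821e+00  2.1587e+00  6.0000e-04] [ 1.   0.1 -0.8] 0.6990833354059363 0.013
9.7 [ 0.5029 -0.3208  0.2495] [ 2.2826e+00 -2.1585e+00 -1.2000e-03] [ 0.7 -0.1  0.4] 0.7003481623681515 0.005
9.75 [ 0.5028 -0.3209  0.2494] [ 2.2822e+00 -2.1583e+00 -1.5000e-03] [0.2 0.4 0. ] 0.7032540251742856 0.003
```

View pics/c7.png

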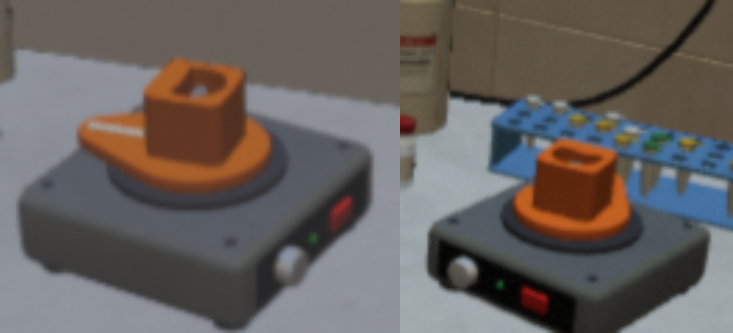

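View pics/wrist7.png

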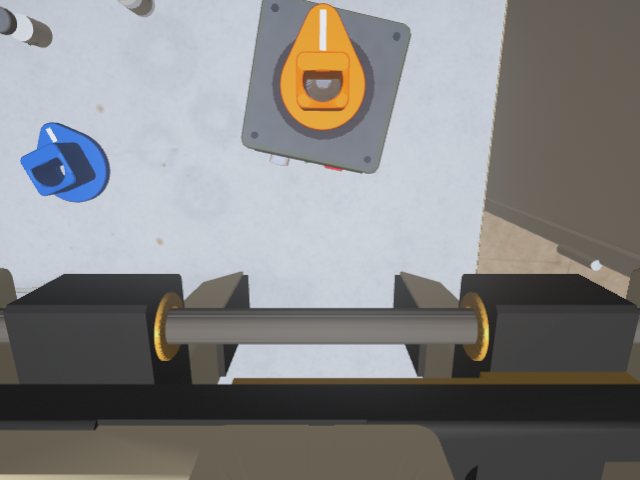

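All three views show the cam seated, centred on the flange with its lobe in line, and the blue cam still in place. One numeric check of height and yaw remains.

```bash
python3 - <<'E'
from h import *
c=load("wrist7.npz"); 
def pt(u,v):
    o,d=ray(c,(u,v)); 
    return (o+d[0]*np.median(c['d'][v-1:v+2,u-1:u+2])).round(4)
print('hub top',pt(323,62),pt(302,85),pt(344,85)); print('plate',pt(312,40),pt(335,40),pt(323,120)); print('flange',pt(285,110),pt(362,110))
sub=c['im'][5:52,312:334].astype(int);v,u=np.nonzero(sub.min(2)>190);P=onplane(c,np.c_[u+312,v+5],.058)[:,:2]
vx,vy,_,_=cv2.fitLine(P.astype(np.float32),2,0,.01,.01).ravel();print('line',P.mean(0),np.degrees(np.arctan2(vy,vx)))
from cell import arm; print(arm.sign_off())
E
```

```text
hub top [ 0.6247 -0.3144  0.0929] [ 0.6079 -0.2994  0.0922] [ 0.6096 -0.3311  0.0928]
plate [ 0.6464 -0.3043  0.0594] [ 0.6476 -0.323   0.0587] [ 0.5848 -0.3168  0.059 ]
flange [ 0.5915 -0.2833  0.0511] [ 0.5952 -0.3501  0.0516]
line [ 0.65478096 -0.31242667] 3.286909
the job is handed in; nothing more can be done
None
```

The orange cam is fitted on the drive's D shaft, fully home on the flange and let go, and the job is handed in at about 9.8 s of the 42 s allowed. No verdict came back.

I gripped the cam's hub by its y faces, turned it by about 26° and lowered it onto the shaft. When I pressed, it stayed at the same height while the force rose to 17 N, so it had bottomed out.

Last checks from the wrist camera after letting go:
- **Height:** the plate top reads 59 mm and the hub top 92–93 mm, against a nominal 58 and 92 mm. The flange itself reads about 1 mm high too, so the cam sits flat on it.
- **Turn:** the cam's white line lies at 3.3°; I measured the flange line at 3.3° before fitting.
- **Surroundings:** in the pictures the blue cam was not disturbed, and the gripper stood clear of everything.

No check failed. The early position estimates from the scene and side cameras differed by a few millimetres, so I used the wrist camera's instead. When the cam touched down there was a small sideways force (up to about 5 N), which went away on letting go.

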